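# Restock the sloped slide-carton dispenser

## Task

One of the two sloped chutes already has a slide carton at its stop and the other is empty. Take the slide carton that lies on the table, lower it flat and lengthwise onto the upper end of the empty chute and let it go there, so that it slides down by itself and comes to rest against the stop. Do not carry or push it down the slope, and leave the carton in the other chute where it is.

Things in the scene. Friction and masses are not known exactly. Their poses are not given: they have to be found in the camera images.
- loose_carton: Slide carton lying flat on the table: closed green box with a pale label, 78 long (x) x 28 wide (y) x 20 mm high (z), 60 to 130 g. Origin: centre of its underside. Either end may lead. Not the flat stack of bare glass slides nor the wide tissue box near it.
- empty_bed: Fixed sloped bed of the empty chute: aluminium, 190 x 70 mm, slope 20 degrees, falling towards the robot, so slippery that a carton let go slides down. Origin: on its surface at the stop's inner face, mid width, 22 mm above the table; x up the slope, y across, z square to the surface. The stop stands 20 mm above the bed. A carton at the stop has its origin at x = 39 mm, y = 0 +-6, z = 0.
- empty_top (a point): Point on the surface of the empty bed, mid width, 135 mm up the slope from the stop: a good place for the carton's underside centre when let go. Two guide rails, 6 mm high, 5 mm thick, bound a lane 40 mm wide up to 122 mm from the stop, then flare to 58 mm at the top end. Fingers that grip only the upper half of the carton stay clear above the rails.
- stored_carton: An identical loose carton at rest against the stop of the other chute, which is of the same make and stands to the left or right of the empty one. Leave it alone. Origin: centre of its underside; x up the slope.
Things that resemble listed ones, but are neither listed nor needed, are in the scene too. What is shaped like the part that bears empty_bed but yellow is not meant. What is shaped like the loose_carton but pink is not meant.

How it is judged:
On the way:
1. the carton, still held, is lowered to the upper part of the empty chute: underside centre over 95 mm up from the stop, within 20 mm of mid lane, under 30 mm above the bed (x of loose_carton in the frame of empty_bed above 0.095 m and y of loose_carton in the frame of empty_bed between -0.02 and 0.02 m and z of loose_carton in the frame of empty_bed between -0.005 and 0.03 m and contact force between the fingers and loose_carton above 0.5 N), for 0.1 s.
At the end, for the whole second after the job is handed in: The carton is at rest flat and lengthwise (about 10 degrees) in the empty chute against the stop: its underside's centre 30 to 50 mm up the slope from the stop, within 12 mm of the lane's middle and 8 mm of the bed; the stored carton is within 15 mm of its place (x of loose_carton in the frame of empty_bed between 0.03 and 0.05 m and y of loose_carton in the frame of empty_bed between -0.012 and 0.012 m and z of loose_carton in the frame of empty_bed between -0.005 and 0.008 m and angle between the x axis of loose_carton and the x axis of empty_bed, either way round below 0.2 rad and angle between the z axis of loose_carton and the z axis of empty_bed, either way round below 0.18 rad and linear speed of loose_carton below 0.02 m/s and distance of stored_carton from where it was at the start of the episode below 0.015 m); the robot touches nothing.
It fails at once if the fingers carry or push the carton down the chute (touch it there with its centre less than 65 mm from the stop) (contact force between the fingers and loose_carton above 1 N and x of loose_carton in the frame of empty_bed between 0 and 0.065 m and y of loose_carton in the frame of empty_bed between -0.03 and 0.03 m and z of loose_carton in the frame of empty_bed below 0.02 m).
It fails at once if the carton stored in the other chute is moved by more than 15 mm (distance of stored_carton from where it was at the start of the episode above 0.015 m).
It also fails if it takes over 40 s, if anything falls off the work surface, if the arm or the gripper's body presses on something with over 40 N, if the wrist force passes 120 N, or if a joint passes its speed limit or range.

## Robot

A 7-joint arm with a two-finger parallel gripper is mounted at the origin on a cart in front of the work surface, level with it; the furniture and walls round the work are solid. World frame = base frame: x ahead of the robot, y to its left, z up, the work surface at z = 0. Lengths are in m, angles in rad, forces in N, time in s.
With the tool pointing down it reaches from about 0.4 to 0.85 m from the base axis. Payload 10.4 kg.
Tool frame: the origin (TCP) lies midway between the tips of the shut fingers; the grasp point (between the pads) lies 19 mm behind it; z points along the fingers, y is the line along which they close (so a half turn about z gives the same grasp; the last joint's range is limited). The gripper opens to 87 mm and grips with 3 to 60 N. Pads are 19 mm wide; open, the fingers measure 117 mm over their backs; the gripper's body (75 mm by 190 mm) begins 51 mm behind the grasp point.
Start: joints at [-1.265, 0.332, -0.065, 1.46, 0.022, 1.35, -0.088], TCP at [0.202, 0.592, 0.223] pointing down, gripper open.
Joint ranges: [-2.6, 2.6], [-0.5, 2.12], [-1.47, 1.34], [0.16, 2.42], [-1.27, 4.41], [0.06, 2.06], [-2.6, 2.6]. Speed limits (rad/s): [2.22, 2.22, 2.79, 2.79, 3.14, 3.14, 3.14].

## Interface

Orientations are given as a unit quaternion [x, y, z, w].
In Python, from bench import r gives the robot as it stands.
- The arm moves only by the tool arm_command, never from a script. Its arguments are lists of equal length, an entry for each row: "xyz": the shift along the world's x, y, z in m, a list of three; "rot": the turn, a rotation vector about the world's x, y, z in rad, a list of three. In form: {"xyz": [[tx, ty, tz], ...], "rot": [[ax, ay, az], ...]}. A call has 1 to 20 rows; each row is the pose to reach, as a shift and turn from the pose commanded when the call began; what a row does not reach only later rows make up. A row lasts 1/12 s, in which the tool goes at most 41.7 mm and 7.16 degrees, less where a joint would pass 70% of its speed; a pose out of reach is approached as far as the arm can. A call with a gripper value outside its range is refused whole. "grip" is the opening, from 0 (shut) to 1 (fully open), set as the call begins (left out, the last holds). The fingers move at their own pace and stop on an object; "squeeze" is the grip in N (left out, the last holds). Time passes only in rows, so rows that repeat a pose let the fingers close. It gives the time, the measured TCP pose, the force, the opening and the grip force at its end, in the units of the state.
- r.read_state(): the state, without advancing time (a new reading comes with each control period).
- r.camera(name): name is "scene" or "top"; returns the picture (400x640x3 uint8, red, green, blue); there is no depth.
- r.camera_model(name): a dict with "fx", "fy", "cx", "cy" (pixels), "k1" (the pictures are not rectified: a ray, as slopes to the right and down, at radius r is drawn at 1 + k1 r^2 times it, then the intrinsics apply), "T" (4x4, takes a point from camera to world coordinates). Camera axes: x right, y up, looking along -z (the intrinsics and any distortion apply to the point x, -y, -z); pixel columns grow to the right and rows downward; lengths in m; the calibration is good to about 2 mm. A picture is of the moment at which its call begins. camera_model takes no time and is no camera call.
- r.close_job(): hands the job in; it is judged then, once.
Trained networks look in the newest picture that a camera, given by its name, has taken for a name from the list of things; names that differ only in an ending like _2 or _b are one class to them, and where a whole thing is asked for, a point or a joint stands for the part that bears it (a point fixed in the world has none). Each returns a list of dicts, best first, with "conf" (0 to 1); they miss things now and then, are a little off and sometimes report something else, mostly with a low value. They report only what shows in the picture. A call takes as long as a camera call. They do not tell look-alikes from the thing itself.
- r.look_for(label, camera): "at" ([x, y, z] in m, in the coordinates of the camera as it stood for that picture, good to about 4 mm: the middle of the surface that is visible of it).
- r.spot_point(label, camera): "at" ([x, y, z] in m, in the coordinates of the camera as it stood for that picture, good to about 4 mm: a listed point, or the origin of a listed thing).
The state is a dict: "time": time; "joint_positions": joint angles; "joint_vel": joint speeds; "joint_torque": joint torques, N m; "ee_pos": TCP position; "eef_rot": TCP orientation; "ft_force": force on the tool from outside, world axes, zero at the start; "torque": the same for the moment, N m; "width": finger opening in m; "grip_force": force on a finger pad.
Only numpy, scipy, OpenCV 4.12 (cv2) and the standard library are available. Lean on these libraries where they do the work, as an engineer would, in place of code of your own. Each camera call takes 0.05 s, during which the arm holds its last target. There are 200 camera calls.

## Working session

There is one attempt and no reset: what is moved stays moved. The work goes in short steps, Python scripts to look and compute and a tool call to move; the robot and the scene stay as the last step left them, time stands still between calls to the robot, and variables do not carry over. Pictures are saved under pics/ and viewed, at most 10 in all, crops included, and the job is handed in when it is done.

Besides the shell and the picture viewer there is one more tool, called after ">>>" by a JSON object that holds its "api" and its "payload", one argument or row to a line. arm_command: Moves the arm, as the interface text tells. Its arguments: {"type":"object","properties":{"xyz":{"type":"array"},"rot":{"type":"array"},"grip":{"type":"number"},"squeeze":{"type":"number"}},"required":["xyz","rot"]}

```bash
mkdir -p pics; cat > h.py <<'E'
import numpy as np, cv2
from bench import r
def w(c,p):
    T=np.array(r.camera_model(c)["T"]); return (T@np.append(p,1))[:3]
def px(c,P):
    m=r.camera_model(c);T=np.linalg.inv(np.array(m["T"]));p=(T@np.append(P,1))[:3]
    a=np.array([p[0],-p[1]])/-p[2]; a=a*(1+m["k1"]*(a@a)); return np.array([a[0]*m["fx"]+m["cx"],a[1]*m["fy"]+m["cy"]])
def ray(c,uv,z):
    m=r.camera_model(c);T=np.array(m["T"])
    K=np.array([[m["fx"],0,m["cx"]],[0,m["fy"],m["cy"]],[0,0,1.]])
    a=cv2.undistortPoints(np.array([[uv]],float),K,np.array([m["k1"],0,0,0.]))[0,0]
    d=T[:3,:3]@np.array([a[0],-a[1],-1]);o=T[:3,3]
    return o+d*(z-o[2])/d[2]
E
python3 - <<'E'
from h import *
for c in("scene","top"):
    cv2.imwrite(f"pics/{c}0.png",r.camera(c)[:,:,::-1])
    for l in("loose_carton","empty_bed","empty_top","stored_carton"):
        for f in(r.look_for,r.spot_point):
            for d in f(l,c)[:4]:
                P=w(c,d["at"]);print(c,l,f.__name__,round(d["conf"],2),P.round(3),px(c,P).round())
print(r.read_state()["ee_pos"],r.read_state()["eef_rot"],r.read_state()["time"])
E
```

```text
scene loose_carton call 0.58 [ 0.448 -0.219 -0.003] [388. 203.]
scene empty_bed call 0.82 [0.59  0.265 0.068] [259. 233.]
scene empty_bed call 0.79 [0.449 0.446 0.058] [264. 290.]
scene empty_bed call 0.52 [0.517 0.103 0.063] [318. 217.]
scene empty_bed call 0.62 [0.374 0.42  0.027] [303. 307.]
scene empty_bed call 0.25 [0.503 0.09  0.038] [325. 225.]
scene empty_top call 0.65 [0.584 0.266 0.069] [260. 233.]
scene empty_top call 0.6 [0.453 0.447 0.054] [262. 291.]
scene empty_top call 0.93 [0.493 0.454 0.067] [244. 281.]
scene empty_top call 0.56 [0.59  0.259 0.069] [260. 232.]
scene stored_carton call 0.58 [0.517 0.102 0.065] [318. 216.]
scene stored_carton call 0.61 [0.503 0.089 0.039] [325. 225.]
top loose_carton call 0.93 [ 0.461 -0.105  0.024] [404. 237.]
top loose_carton call 0.63 [ 0.457 -0.227  0.021] [450. 239.]
top loose_carton call 0.87 [ 0.46  -0.104  0.004] [403. 237.]
top loose_carton call 0.65 [ 0.457 -0.225  0.002] [448. 239.]
top empty_bed call 0.89 [0.553 0.246 0.055] [270. 198.]
top empty_bed call 0.74 [0.452 0.44  0.053] [193. 237.]
top empty_bed call 0.95 [0.466 0.235 0.024] [275. 233.]
top empty_bed call 0.64 [0.374 0.414 0.022] [205. 268.]
top empty_top call 0.78 [0.552 0.245 0.049] [271. 199.]
top empty_top call 0.7 [0.453 0.441 0.054] [193. 237.]
top empty_top call 0.55 [0.595 0.25  0.066] [269. 182.]
top stored_carton call 0.75 [0.503 0.088 0.052] [331. 219.]
top stored_carton call 0.55 [0.508 0.088 0.034] [331. 217.]
[0.20181222 0.59156432 0.22258946] [ 1.63671402e-01  9.86514910e-01  7.31087188e-05 -1.11842826e-05] 0.9
```

View pics/top0.png

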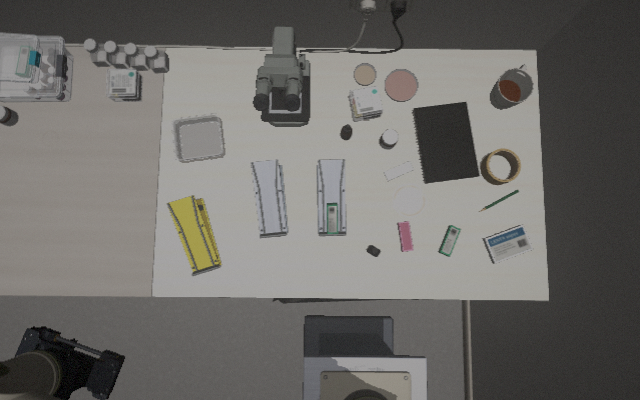

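View pics/scene0.png

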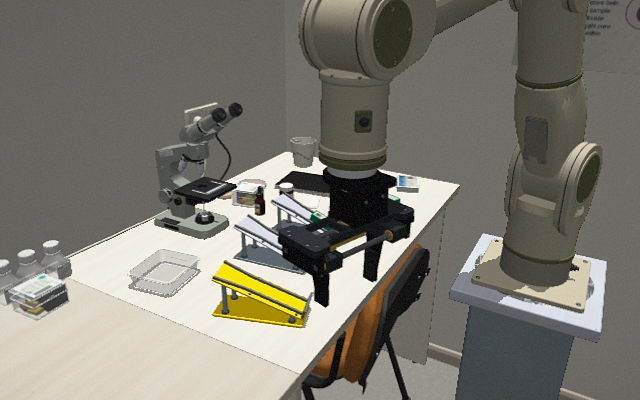

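The top view shows the green carton at (449,240), the pink decoy at (405,237), the empty chute at (270,198), the stored carton's chute at (332,198) and the yellow decoy chute at (195,235). The scene view is partly hidden by the arm. I'll measure the carton and the empty chute more closely.

```bash
python3 - <<'E'
from h import *
m=r.camera_model("top");print(m["T"][:3],m["fx"],m["k1"])
im=cv2.imread("pics/top0.png")
a=cv2.resize(im[150:245,240:300],None,fx=6,fy=6,interpolation=cv2.INTER_CUBIC)
b=cv2.resize(im[215:260,430:470],None,fx=10,fy=10,interpolation=cv2.INTER_CUBIC)
o=np.zeros((570,780,3),np.uint8);o[:570,:360]=a;o[:450,370:770]=b
cv2.imwrite("pics/z0.png",o)
# carton: not-table pixels
c=im[222:258,436:464].astype(int);bg=np.median(c[:, :3].reshape(-1,3),0);print(bg)
mask=((c[:,:,1]-c[:,:,2])>12).astype(np.uint8)
mask=cv2.morphologyEx(mask,cv2.MORPH_CLOSE,np.ones((7,7)))
pts=np.argwhere(mask)[:,::-1]+[436,222]
W=np.array([ray("top",p,.02)[:2] for p in pts]);(cx,cy),s,ang=cv2.minAreaRect((W*1000).astype(np.float32));print(len(pts),cx,cy,s,ang,W.mean(0))
E
```

```text
[[ 0.01019759  0.99207684 -0.125218    0.40076496]
 [-0.99992421  0.01098101  0.00556781  0.12116967]
 [ 0.00689872  0.12515173  0.99211363  1.21313705]] 452.99406370083824 0.003965784267442773
[159. 164. 165.]
253 452.40777587890625 -224.79641723632812 (39.55442428588867, 90.25473022460938) 63.038875579833984 [ 0.45652121 -0.2277163 ]
```

View pics/z0.png

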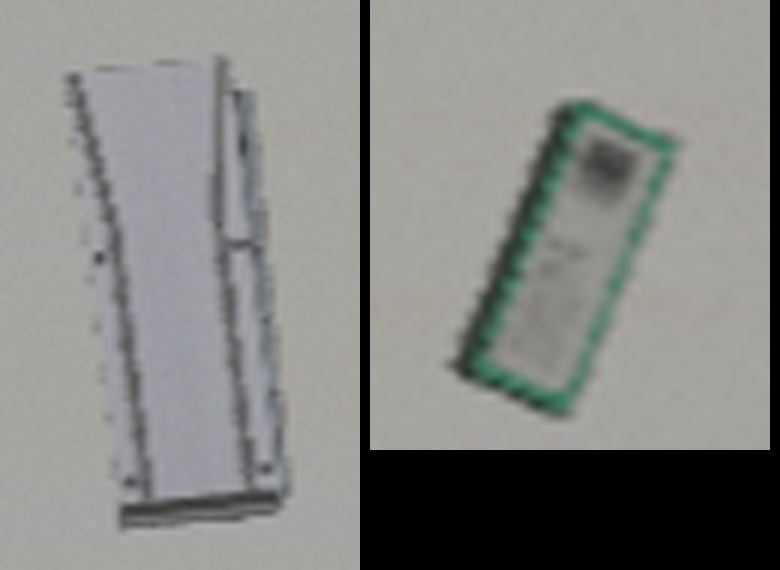

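The zoomed crop shows the carton's top corners at about (580,102), (675,142), (570,412), (478,370). The chute's rails run from the stop, (148,498) and (250,490), to the top ends at (73,77) and (220,62). I'll fit the known geometry to these points.

```bash
cat >> h.py <<'E'
def bed(x,y,yaw):
    from scipy.spatial.transform import Rotation as R
    Rm=(R.from_euler('z',yaw)*R.from_euler('y',-np.radians(20))).as_matrix()
    return Rm,np.array([x,y,.022])
E
python3 - <<'E'
from h import *
from scipy.optimize import least_squares as ls
u=lambda X,s,o:(np.array(X)+.5)/s-.5+o
obs=np.array([u(p,6,[240,150]) for p in[(148,495),(250,488),(73,77),(220,62)]])
mod=np.array([(.0,.0225,.006),(.0,-.0225,.006),(.19,.0315,.006),(.19,-.0315,.006)])
def f(q):
    Rm,t=bed(*q);return (np.array([px("top",Rm@m+t) for m in mod])-obs).ravel()
s=ls(f,[.466,.235,.1]);print("bed",s.x.round(4),np.degrees(s.x[2]),f(s.x).round(1))
Rm,t=bed(*s.x);print("top",(Rm@[.135,0,0]+t).round(4))
co=[(580,102),(675,142),(570,412),(478,370)]
C=np.array([ray("top",u((x-370,y),10,[430,215]),.02)[:2] for x,y in co])
print("carton",C.mean(0).round(4),np.linalg.norm(np.roll(C,-1,0)-C,axis=1).round(3),np.degrees(np.arctan2(*((C[0]+C[1]-C[2]-C[3])[::-1]))))
from scipy.spatial.transform import Rotation as R
print(R.from_quat(r.read_state()["eef_rot"]).as_matrix().round(3))
E
```

```text
bed [0.4698 0.2399 0.1126] 6.452110446553562 [-0.   1.1  0.1  0.6 -0.3 -0.9  0.2 -0.8]
top [0.5958 0.2542 0.0682]
carton [ 0.4526 -0.2262] [0.027 0.077 0.026 0.076] -22.306515481082453
[[-0.946  0.323  0.   ]
 [ 0.323  0.946  0.   ]
 [ 0.     0.    -1.   ]]
```

>>> {"api": "arm_command", "payload": {
  "xyz": [
    [0.248, -0.242, 0.027],
    [0.248, -0.242, 0.027],
    [0.248, -0.242, 0.027],
    [0.248, -0.242, 0.027],
    [0.248, -0.242, 0.027],
    [0.248, -0.242, 0.027],
    [0.248, -0.242, 0.027],
    [0.248, -0.242, 0.027],
    [0.298, -0.592, 0.027],
    [0.298, -0.592, 0.027],
    [0.298, -0.592, 0.027],
    [0.298, -0.592, 0.027],
    [0.298, -0.592, 0.027],
    [0.298, -0.592, 0.027],
    [0.298, -0.592, 0.027],
    [0.298, -0.592, 0.027],
    [0.298, -0.592, 0.027],
    [0.252, -0.818, -0.02],
    [0.252, -0.818, -0.02],
    [0.252, -0.818, -0.02]
  ],
  "rot": [
    [0, 0, -0.059],
    [0, 0, -0.059],
    [0, 0, -0.059],
    [0, 0, -0.059],
    [0, 0, -0.059],
    [0, 0, -0.059],
    [0, 0, -0.059],
    [0, 0, -0.059],
    [0, 0, -0.059],
    [0, 0, -0.059],
    [0, 0, -0.059],
    [0, 0, -0.059],
    [0, 0, -0.059],
    [0, 0, -0.059],
    [0, 0, -0.059],
    [0, 0, -0.059],
    [0, 0, -0.059],
    [0, 0, -0.059],
    [0, 0, -0.059],
    [0, 0, -0.059]
  ],
  "grip": 1,
  "squeeze": 25
}}

```text
time: 2.57
ee_pos: [0.4748, -0.1223, 0.2246]
eef_rot: [0.193, 0.981, 0.0, 0.0]
ft_force: [0.9, 0.0, 0.1]
width: 0.0867
grip_force: 0.0
```

>>> {"api": "arm_command", "payload": {
  "xyz": [
    [-0.02, -0.104, -0.03],
    [-0.02, -0.104, -0.08],
    [-0.02, -0.104, -0.12],
    [-0.02, -0.104, -0.12],
    [-0.02, -0.104, -0.12],
    [-0.02, -0.104, -0.12],
    [-0.02, -0.104, -0.12],
    [-0.02, -0.104, -0.12]
  ],
  "rot": [
    [0, 0, 0],
    [0, 0, 0],
    [0, 0, 0],
    [0, 0, 0],
    [0, 0, 0],
    [0, 0, 0],
    [0, 0, 0],
    [0, 0, 0]
  ]
}}

```text
time: 3.23
ee_pos: [0.4571, -0.2238, 0.1065]
eef_rot: [0.192, 0.981, 0.0, 0.001]
ft_force: [-0.2, -0.6, -0.1]
width: 0.087
grip_force: 0.0
```

```bash
python3 - <<'E'
from h import *
from scipy.spatial.transform import Rotation as R
o=[]
for c in("scene","top"):
    im=r.camera(c)[:,:,::-1].copy();p=px(c,[.4545,-.226,.01]).astype(int)
    a=im[p[1]-40:p[1]+40,p[0]-40:p[0]+40];o.append(cv2.resize(a,(390,390),interpolation=cv2.INTER_CUBIC))
    for d in r.look_for("loose_carton",c)[:3]: print(c,round(d["conf"],2),w(c,d["at"]).round(4))
cv2.imwrite("pics/z1.png",np.hstack(o))
s=r.read_state();M=R.from_quat(s["eef_rot"]).as_matrix();print(s["ee_pos"],np.degrees(np.arctan2(M[1,1],M[0,1])),M[:,2].round(4))
E
```

```text
scene 0.6 [ 0.4657 -0.0966  0.0201]
scene 0.55 [ 0.4431 -0.21    0.0152]
top 0.64 [ 0.4592 -0.1064  0.0231]
top 0.55 [ 0.4423 -0.2219  0.0231]
[ 0.45637145 -0.22394451  0.10576645] 67.85298990815886 [ 2.2e-03  2.0e-04 -1.0e+00]
```

View pics/z1.png

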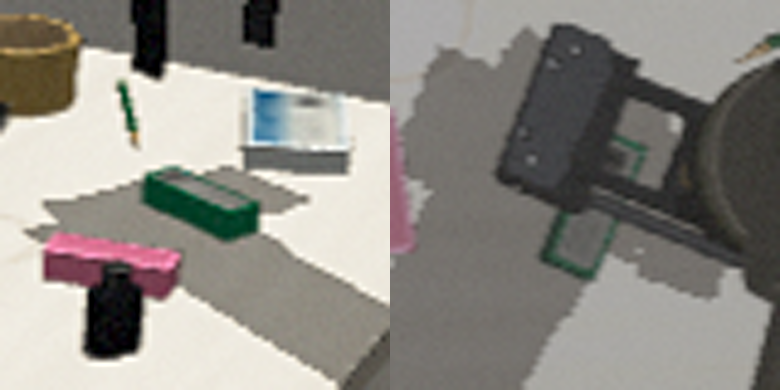

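In the left (scene) half the carton sits at the predicted point between the raised fingers, and in the right (top) half it is aligned with the gripper. I'll descend and grip.

>>> {"api": "arm_command", "payload": {
  "xyz": [
    [-0.002, -0.002, -0.035],
    [-0.002, -0.002, -0.065],
    [-0.002, -0.002, -0.085],
    [-0.002, -0.002, -0.0945],
    [-0.002, -0.002, -0.0945],
    [-0.002, -0.002, -0.0945],
    [-0.002, -0.002, -0.0945]
  ],
  "rot": [
    [0, 0, 0],
    [0, 0, 0],
    [0, 0, 0],
    [0, 0, 0],
    [0, 0, 0],
    [0, 0, 0],
    [0, 0, 0]
  ]
}}

```text
time: 4.02
ee_pos: [0.4545, -0.2268, 0.0116]
eef_rot: [0.193, 0.981, 0.0, 0.001]
ft_force: [0.2, -0.6, -0.1]
width: 0.0871
grip_force: 0.0
```

>>> {"api": "arm_command", "payload": {
  "xyz": [
    [0, 0, 0],
    [0, 0, 0],
    [0, 0, 0],
    [0, 0, 0],
    [0, 0, 0],
    [0, 0, 0],
    [0, 0, 0],
    [0, 0, 0],
    [0, 0, 0]
  ],
  "rot": [
    [0, 0, 0],
    [0, 0, 0],
    [0, 0, 0],
    [0, 0, 0],
    [0, 0, 0],
    [0, 0, 0],
    [0, 0, 0],
    [0, 0, 0],
    [0, 0, 0]
  ],
  "grip": 0,
  "squeeze": 25
}}

```text
time: 4.77
ee_pos: [0.4533, -0.2265, 0.0101]
eef_rot: [0.193, 0.981, 0.0, -0.0]
ft_force: [0.2, 0.0, 0.0]
width: 0.0355
grip_force: 0.0
```

>>> {"api": "arm_command", "payload": {
  "xyz": [
    [0, 0, 0],
    [0, 0, 0],
    [0, 0, 0],
    [0, 0, 0.01],
    [0, 0, 0.03],
    [0, 0, 0.06],
    [0, 0, 0.1],
    [0, 0, 0.14],
    [0, 0, 0.14],
    [0, 0, 0.14]
  ],
  "rot": [
    [0, 0, 0],
    [0, 0, 0],
    [0, 0, 0],
    [0, 0, 0],
    [0, 0, 0],
    [0, 0, 0],
    [0, 0, 0],
    [0, 0, 0],
    [0, 0, 0],
    [0, 0, 0]
  ]
}}

```text
time: 5.6
ee_pos: [0.4546, -0.2271, 0.1527]
eef_rot: [0.193, 0.981, 0.0, 0.002]
ft_force: [-0.0, 0.1, -1.9]
width: 0.0279
grip_force: 25.0
```

```bash
python3 - <<'E'
from h import *
from scipy.spatial.transform import Rotation as R
im=r.camera("scene")[:,:,::-1]
s=r.read_state();M=R.from_quat(s["eef_rot"]).as_matrix();print(s["ee_pos"],s["width"],s["grip_force"],M[:,2])
p=px("scene",s["ee_pos"]).astype(int);print(p)
cv2.imwrite("pics/z2.png",cv2.resize(im[p[1]-40:p[1]+40,p[0]-40:p[0]+40],(400,400),interpolation=cv2.INTER_CUBIC))
# target: tool y -> bed y axis, tool z -> -bed z
Rb,t=bed(.469,.239,.1126)
tool=lambda Rb:np.c_[np.cross(Rb[:,1],-Rb[:,2]),Rb[:,1],-Rb[:,2]]
yaw=np.array([[np.cos(.1126),-np.sin(.1126),0],[np.sin(.1126),np.cos(.1126),0],[0,0,1]])
for n,B in(("level",yaw),("tilt",Rb)):print(n,R.from_matrix(tool(B)@M.T).as_rotvec().round(3))
for h in(.06,.011,.008):print(h,(Rb@[.135,0,h]+t).round(4))
E
```

```text
[ 0.45352353 -0.22649526  0.15087012] 0.027742777621576484 24.999452233314514 [ 1.58558658e-03  3.26210045e-04 -9.99998690e-01]
[390 154]
level [-0.001  0.001  0.5  ]
tilt [-0.049 -0.348  0.495]
0.06 [0.5747 0.2509 0.1246]
0.011 [0.5913 0.2528 0.0785]
0.008 [0.5923 0.2529 0.0757]
```

View pics/z2.png

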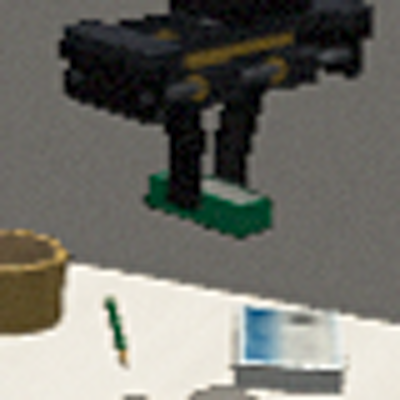

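The picture shows the carton held level, with the fingers about at mid length and on its upper half. Next is the carry to above the empty chute with the tilt.

>>> {"api": "arm_command", "payload": {
  "xyz": [
    [0.02, 0.0, 0.04],
    [0.0965, 0.2265, 0.05],
    [0.0965, 0.2265, 0.05],
    [0.0965, 0.2265, 0.05],
    [0.0965, 0.2265, 0.05],
    [0.0965, 0.2265, 0.05],
    [0.0965, 0.2265, 0.05],
    [0.0965, 0.2265, 0.05],
    [0.1215, 0.4775, 0.03],
    [0.1215, 0.4775, 0.03],
    [0.1215, 0.4775, 0.03],
    [0.1215, 0.4775, 0.03],
    [0.1215, 0.4775, 0.03],
    [0.1215, 0.4775, 0.03],
    [0.1215, 0.4775, 0.03],
    [0.1215, 0.4775, 0.03],
    [0.1215, 0.4775, 0.03],
    [0.1215, 0.4775, 0.03],
    [0.1215, 0.4775, 0.03],
    [0.1215, 0.4775, 0.03]
  ],
  "rot": [
    [0, 0, 0],
    [0, 0, 0.1],
    [0, 0, 0.2],
    [0, 0, 0.3],
    [0, 0, 0.4],
    [0, 0, 0.5],
    [-0.049, -0.348, 0.495],
    [-0.049, -0.348, 0.495],
    [-0.049, -0.348, 0.495],
    [-0.049, -0.348, 0.495],
    [-0.049, -0.348, 0.495],
    [-0.049, -0.348, 0.495],
    [-0.049, -0.348, 0.495],
    [-0.049, -0.348, 0.495],
    [-0.049, -0.348, 0.495],
    [-0.049, -0.348, 0.495],
    [-0.049, -0.348, 0.495],
    [-0.049, -0.348, 0.495],
    [-0.049, -0.348, 0.495],
    [-0.049, -0.348, 0.495]
  ]
}}

```text
time: 7.32
ee_pos: [0.5751, 0.2497, 0.1801]
eef_rot: [-0.054, 0.983, 0.009, 0.173]
ft_force: [0.5, -0.0, -0.8]
width: 0.0274
grip_force: 25.0
```

```bash
cat > chk.py <<'E'
from h import *
from scipy.spatial.transform import Rotation as R
import sys
Rb,t=bed(.469,.239,.1126)
o=[]
P=Rb@[.12,0,.03]+t
for c in("scene","top"):
    im=r.camera(c)[:,:,::-1];p=px(c,P).astype(int);k=45
    o.append(cv2.resize(im[p[1]-k:p[1]+k,p[0]-k:p[0]+k],(390,390),interpolation=cv2.INTER_CUBIC))
    for f in (r.look_for,r.spot_point):
        for d in f("loose_carton",c)[:3]: print(c,round(d["conf"],2),w(c,d["at"]).round(3),"bed",(Rb.T@(w(c,d["at"])-t)).round(3))
cv2.imwrite(sys.argv[1],np.hstack(o))
s=r.read_state();M=R.from_quat(s["eef_rot"]).as_matrix();print(s["time"],s["ee_pos"],s["width"],s["grip_force"])
print("tcp in bed",(Rb.T@(s["ee_pos"]-t)).round(4),"rot err",R.from_matrix(np.c_[-Rb[:,0],Rb[:,1],-Rb[:,2]]@M.T).as_rotvec().round(3))
print("to h=.0125:",(Rb@[.135,0,.0125]+t-s["ee_pos"]).round(4))
E
python3 chk.py pics/z3.png
```

```text
scene 0.7 [0.552 0.262 0.177] bed [0.133 0.013 0.117]
scene 0.67 [0.549 0.258 0.051] bed [ 0.087  0.01  -0.001]
scene 0.56 [ 0.466 -0.092  0.02 ] bed [-0.038 -0.329  0.011]
scene 0.76 [0.573 0.253 0.167] bed [0.149 0.002 0.101]
scene 0.62 [ 0.464 -0.103  0.004] bed [-0.047 -0.339 -0.002]
top 0.74 [ 0.458 -0.105  0.023] bed [-0.046 -0.341  0.018]
top 0.49 [0.603 0.25  0.2  ] bed [ 0.187 -0.004  0.121]
top 0.65 [0.58  0.249 0.169] bed [ 0.155 -0.003  0.1  ]
top 0.58 [ 0.461 -0.106  0.002] bed [-0.051 -0.342 -0.003]
7.6167 [0.57491385 0.25087946 0.18022341] 0.027381299137992463 24.99928593635559
tcp in bed [ 1.543e-01 -1.000e-04  1.122e-01] rot err [ 0.001 -0.001  0.001]
to h=.0125: [ 0.0159  0.0019 -0.1003]
```

View pics/z3.png

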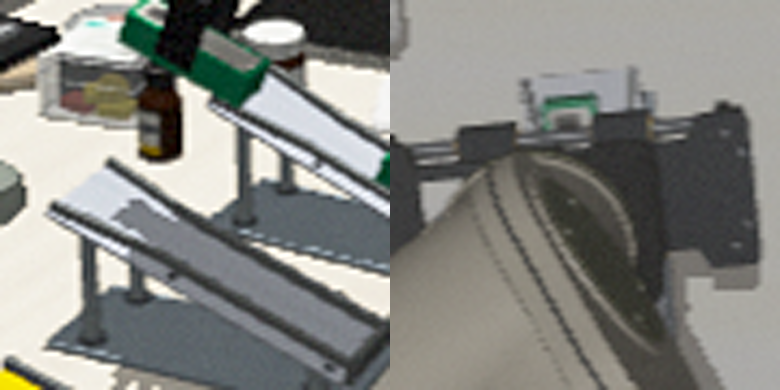

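The left (scene) half shows the carton parallel above the upper end of the empty bed. The right (top) half shows it centred on the lane. I'll lower to about 40 mm above the bed first and check the geometry.

>>> {"api": "arm_command", "payload": {
  "xyz": [
    [0.006, 0.001, -0.035],
    [0.0065, 0.001, -0.06],
    [0.0065, 0.001, -0.0745],
    [0.0065, 0.001, -0.0745],
    [0.0065, 0.001, -0.0745],
    [0.0065, 0.001, -0.0745]
  ],
  "rot": [
    [0, 0, 0],
    [0, 0, 0],
    [0, 0, 0],
    [0, 0, 0],
    [0, 0, 0],
    [0, 0, 0]
  ]
}}

```text
time: 8.12
ee_pos: [0.5821, 0.2524, 0.1071]
eef_rot: [-0.055, 0.983, 0.01, 0.174]
ft_force: [-0.4, 0.2, -0.6]
width: 0.0278
grip_force: 25.0
```

```bash
cat >> chk.py <<'E'
p=px("scene",P).astype(int)
for q in((.19,.0315,.006),(.19,-.0315,.006),(.122,.0225,.006),(0,.0225,.006),(.174,.014,.0),(.096,.014,0)):
    print(q,((px("scene",Rb@q+t)-p+45)*390/90).round())
E
python3 chk.py pics/z4.png
```

```text
scene 0.83 [0.559 0.264 0.103] bed [0.115 0.015 0.044]
scene 0.6 [0.55  0.259 0.051] bed [ 0.088  0.011 -0.001]
scene 0.51 [ 0.465 -0.092  0.023] bed [-0.039 -0.329  0.015]
scene 0.78 [0.579 0.256 0.093] bed [0.129 0.005 0.028]
scene 0.68 [ 0.461 -0.105  0.   ] bed [-0.051 -0.341 -0.004]
top 0.86 [ 0.462 -0.108  0.024] bed [-0.043 -0.344  0.017]
top 0.6 [0.608 0.253 0.127] bed [ 0.167 -0.002  0.051]
top 0.92 [ 0.461 -0.107  0.006] bed [-0.049 -0.343  0.001]
top 0.43 [0.587 0.251 0.097] bed [ 0.137 -0.001  0.03 ]
8.4167 [0.58168768 0.25229785 0.10645424] 0.027507719130785757 24.999240338802338
tcp in bed [0.1355 0.0006 0.0406] rot err [-0. -0.  0.]
to h=.0125: [ 0.0091  0.0005 -0.0265]
(0.19, 0.0315, 0.006) [ 51. 195.]
(0.19, -0.0315, 0.006) [109. 151.]
(0.122, 0.0225, 0.006) [163. 248.]
(0, 0.0225, 0.006) [353. 357.]
(0.174, 0.014, 0.0) [ 89. 205.]
(0.096, 0.014, 0) [207. 272.]
```

View pics/z4.png

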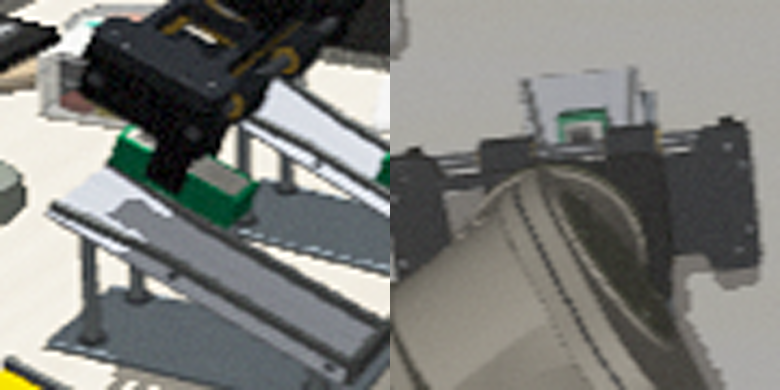

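The lower rail edges appear about 2 px below my prediction in the scene view, so the bed may be a few mm lower than modelled. I'll approach in small steps and watch the force.

>>> {"api": "arm_command", "payload": {
  "xyz": [
    [0.004, 0.0005, -0.012],
    [0.007, 0.0005, -0.02],
    [0.009, 0.0005, -0.0255],
    [0.009, 0.0005, -0.0255],
    [0.009, 0.0005, -0.0255],
    [0.009, 0.0005, -0.0255]
  ],
  "rot": [
    [0, 0, 0],
    [0, 0, 0],
    [0, 0, 0],
    [0, 0, 0],
    [0, 0, 0],
    [0, 0, 0]
  ]
}}

```text
time: 8.92
ee_pos: [0.5904, 0.2525, 0.08]
eef_rot: [-0.055, 0.983, 0.009, 0.173]
ft_force: [0.5, 0.1, -1.8]
width: 0.0276
grip_force: 25.0
```

>>> {"api": "arm_command", "payload": {
  "xyz": [
    [0.0005, 0, -0.0015],
    [0.0005, 0, -0.0015],
    [0.0005, 0, -0.0015]
  ],
  "rot": [
    [0, 0, 0],
    [0, 0, 0],
    [0, 0, 0]
  ]
}}

```text
time: 9.17
ee_pos: [0.5909, 0.2526, 0.0788]
eef_rot: [-0.055, 0.983, 0.009, 0.173]
ft_force: [0.1, 0.7, -0.4]
width: 0.0278
grip_force: 25.0
```

>>> {"api": "arm_command", "payload": {
  "xyz": [
    [0.0005, 0, -0.0015],
    [0.0005, 0, -0.0015],
    [0.0005, 0, -0.0015]
  ],
  "rot": [
    [0, 0, 0],
    [0, 0, 0],
    [0, 0, 0]
  ]
}}

```text
time: 9.42
ee_pos: [0.5915, 0.2527, 0.0778]
eef_rot: [-0.055, 0.983, 0.01, 0.173]
ft_force: [-3.1, -1.9, 5.0]
width: 0.0274
grip_force: 25.0
```

Contact with the bed reads about 5 N. I'll release, then lift along the bed normal.

>>> {"api": "arm_command", "payload": {
  "xyz": [
    [0, 0, 0],
    [0, 0, 0],
    [0, 0, 0],
    [0, 0, 0],
    [0, 0, 0],
    [0, 0, 0],
    [0, 0, 0],
    [0, 0, 0],
    [0, 0, 0],
    [0, 0, 0],
    [-0.005, 0, 0.015],
    [-0.014, -0.001, 0.038],
    [-0.025, -0.002, 0.07],
    [-0.025, -0.002, 0.1],
    [-0.025, -0.002, 0.14],
    [-0.025, -0.002, 0.18],
    [-0.025, -0.002, 0.18],
    [-0.025, -0.002, 0.18]
  ],
  "rot": [
    [0, 0, 0],
    [0, 0, 0],
    [0, 0, 0],
    [0, 0, 0],
    [0, 0, 0],
    [0, 0, 0],
    [0, 0, 0],
    [0, 0, 0],
    [0, 0, 0],
    [0, 0, 0],
    [0, 0, 0],
    [0, 0, 0],
    [0, 0, 0],
    [0, 0, 0],
    [0, 0, 0],
    [0, 0, 0],
    [0, 0, 0],
    [0, 0, 0]
  ],
  "grip": 1
}}

```text
time: 10.92
ee_pos: [0.5675, 0.2511, 0.2602]
eef_rot: [-0.055, 0.983, 0.011, 0.175]
ft_force: [0.5, 0.2, -1.1]
width: 0.0869
grip_force: 0.0
```

```bash
python3 chk.py pics/z5.png
```

```text
scene 0.7 [ 0.462 -0.097  0.02 ] bed [-0.043 -0.333  0.013]
scene 0.6 [0.494 0.256 0.047] bed [0.034 0.014 0.015]
scene 0.75 [0.501 0.246 0.033] bed [ 0.034  0.004 -0.   ]
scene 0.49 [ 0.463 -0.102  0.   ] bed [-0.049 -0.338 -0.005]
top 0.52 [0.506 0.085 0.056] bed [ 0.03  -0.157  0.025]
top 0.91 [ 0.464 -0.11   0.002] bed [-0.049 -0.346 -0.004]
11.2167 [0.56590965 0.25022819 0.25565827] 0.08710585736108749 0.0
tcp in bed [0.1716 0.0003 0.1862] rot err [ 0.002 -0.003  0.   ]
to h=.0125: [ 0.0249  0.0025 -0.1757]
(0.19, 0.0315, 0.006) [ 51. 195.]
(0.19, -0.0315, 0.006) [109. 151.]
(0.122, 0.0225, 0.006) [163. 248.]
(0, 0.0225, 0.006) [353. 357.]
(0.174, 0.014, 0.0) [ 89. 205.]
(0.096, 0.014, 0) [207. 272.]
```

View pics/z5.png

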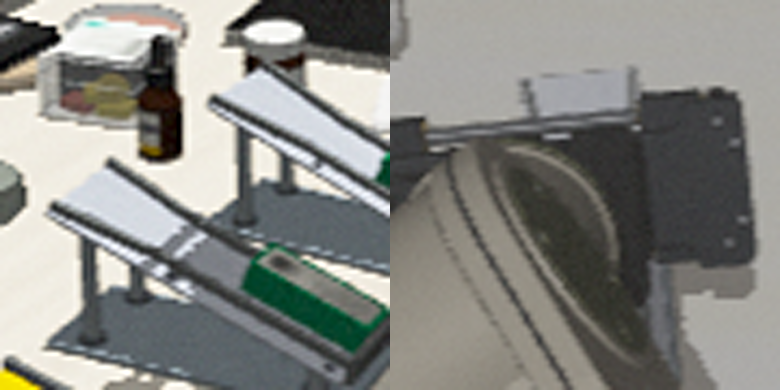

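The carton has slid to the stop and lies straight between the rails (scene crop about (315,300); network puts it at x ≈ 34 mm, y ≈ 4 mm, z ≈ 0). The fingers are clear and the stored carton has not moved, so I'll hand in.

```bash
python3 -c "
from bench import r
print(r.close_job())"
```

```text
the job is handed in; nothing more can be done
None
```

The green carton was let go at the top of the empty chute, slid down by itself and came to rest straight against the stop; the stored carton was not touched, and I handed the job in at about 11 s without getting a verdict back.

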